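# Roll the forming bar to the line on the bending board

### The job

Set up for bending a bracelet: push on the side of the long polished steel bar so that it rolls over the plywood board and comes to rest along the dark line across the board's middle, its length on the line. Roll it, never lift it, and do not let it run on past the line towards the black film canister that lies on the other half of the board; leave the canister where it is.

Things in the scene. Friction and masses are not known exactly. Their poses are not given: they have to be found in the camera images.
- line (a point): Middle of the dark inlaid line (6 mm wide, 150 mm long) across the middle of the bending board, on the board's top face, 14 mm above the bench. The board is a flat pale plywood slab with a dark wooden edge, 160 x 320 x 14 mm, fixed to the bench. x runs along the line (along the board's 160 mm side), y along the board's 320 mm side, z up. The board may lie turned by up to 0.3 rad.
- bar_center (a point): Centre of the loose polished steel forming bar, a plain smooth cylinder 30 mm in diameter and 100 mm long, about 0.3 kg, lying on the board. x is the bar's own axis; y and z turn with it as it rolls. It starts 75 to 105 mm to one side of the line (either side), roughly parallel to it. The centre is 15 mm above the board's face. It rolls under about 1 N, and once let go the board brakes it: pushed at 40 mm/s it runs on only a few millimetres.
- can_center (a point): Centre of the black film canister lying on its side on the other half of the board, 34 mm in diameter and 48 mm long, loose and light; z is its own axis. It stays where it is.

How it is judged:
On the way:
1. the bar turns as it rolls (at least a quarter turn) (angle between bar_center's own z axis and vertical above 1.57 rad).
At the end, for the whole second after the job is handed in: The bar lies at rest on the board with its centre within 15 mm of the line (measured across the line) and its length within 0.2 rad of the line's direction (y of bar_center in the frame of line between -0.015 and 0.015 m and angle between the x axis of bar_center and the x axis of line, either way round below 0.2 rad and z of bar_center in the frame of line between 0.011 and 0.019 m and linear speed of bar below 0.01 m/s); the robot touches nothing.
It fails at once if the bar is lifted more than 12 mm off the board (z of bar_center in the frame of line above 0.027 m).
It fails at once if the bar runs more than 25 mm past the line towards the canister's half ((y of bar_center in the frame of line below -0.025 m and y of can_center in the frame of line below -0.03 m) or (y of bar_center in the frame of line above 0.025 m and y of can_center in the frame of line above 0.03 m)).
It fails at once if the film canister is moved by more than 15 mm (distance of can_center from where it was at the start of the episode above 0.015 m).
It also fails if it takes over 38 s, if anything falls off the work surface, if the arm or the gripper's body presses on something with over 40 N, if the wrist force passes 120 N, or if a joint passes its speed limit or range.

### The arm

A 7-joint arm with a two-finger parallel gripper is mounted at the origin on a cart in front of the work surface, level with it; the furniture and walls round the work are solid. World frame = base frame: x ahead of the robot, y to its left, z up, the work surface at z = 0. Lengths are in m, angles in rad, forces in N, time in s.
With the tool pointing down it reaches from about 0.4 to 0.9 m from the base axis. Payload 5.5 kg.
Tool frame: the origin (TCP) lies at the very end of the fingers, on their centre line; the grasp point (between the pads) lies ctrl.tcp_to_grasp behind it (ctrl.tcp_to_grasp is the distance from the TCP to the grasp point, in m); z points along the fingers, y is the line along which they close (so a half turn about z gives the same grasp; the last joint's range is limited). The gripper opens to 85 mm and grips with 20 to 120 N. Pads are 22 mm wide; open, the fingers measure 114 mm over their backs; the gripper's body (76 mm by 85 mm) begins 54 mm behind the grasp point. The pads swing forward as they close: fully open they stand 13 mm farther back than shut.
Start: joints at [-0.982, 0.501, -0.427, 1.55, 0.221, 1.138, -0.21], TCP at [0.208, 0.616, 0.231] pointing down, gripper open.
Joint ranges: [-2.88, 2.88], [-0.31, 2.03], [-1.54, 1.56], [0.2, 2.42], [-1.41, 4.55], [0.19, 2.02], [-2.57, 2.57]. Speed limits (rad/s): [2.57, 2.57, 3.14, 3.14, 3.14, 3.14, 3.14].

### API

Orientations are given as a rotation vector (axis times angle).
In Python, from bench import ctrl gives the robot as it stands.
- The arm moves only by the tool servo_tool, never from a script. Its argument "targets" is a list of rows, each a list of 7 numbers: the opening, from 0 (shut) to 1 (fully open), then the shift along the tool's x, y, z in mm, then the turn, a rotation vector about the tool's x, y, z in rad. In form: [[gripper, dx, dy, dz, wx, wy, wz], ...]. A call has 1 to 12 rows; each row shifts and turns the commanded pose from where the row before left it, along the tool's axes as they then stand; what a row does not reach is not made up. A row lasts 1/8 s, in which the tool goes at most 62.5 mm and 10.7 degrees, less where a joint would pass 70% of its speed; a pose out of reach is approached as far as the arm can. A call is refused whole if a number of a shift passes 62.5 or a number of a turn 0.188, either way. A call with a gripper value outside its range is refused whole. The fingers move at their own pace and stop on an object; the grip force is fixed at half the most. Time passes only in rows, so rows that do not move let the fingers close. It gives the time, the measured TCP pose, the force, the opening and the grip force at its end, in the units of the state.
- ctrl.read_state(): the state, without advancing time (a new reading comes with each control period).
- ctrl.read_camera(name): name is "side" or "top"; returns a dict with "frame" (384x512x3 uint8, red, green, blue), "depth" (384x512 float32, m along the optical axis (not along the pixel's ray), 0 where there is no reading), "vfov" (degrees; the focal length in pixels is half the picture's height over the tangent of half this angle, whatever the lens; pixels are square), "cx", "cy" (the principal point, pixels), "D" ([k1, k2, p1, p2, k3] as OpenCV has them; the pictures are not rectified), "position" and "rotation" of the camera in the world. Camera axes: x right, y down, z forward; pixel columns grow to the right and rows downward; lengths in m; the calibration is good to about 2 mm. A picture is of the moment at which its call begins.
- ctrl.finish_job(): hands the job in; it is judged then, once.
The state is a dict: "time_s": time; "joints": joint angles; "dq": joint speeds; "joint_torque": joint torques, N m; "eef_pos": TCP position; "tool_rot": TCP orientation; "wrist_force": force on the tool from outside, world axes, zero at the start; "torque": the same for the moment, N m; "finger_gap": opening from 0.0 (shut) to 1.0 (fully open); "grasp_force": force on a finger pad.
Only numpy, scipy, OpenCV 4.12 (cv2) and the standard library are available. Lean on these libraries where they do the work, as an engineer would, in place of code of your own. Each camera call takes 0.05 s, during which the arm holds its last target. There are 200 camera calls.

## Working session

There is one attempt and no reset: what is moved stays moved. The work goes in short steps, Python scripts to look and compute and a tool call to move; the robot and the scene stay as the last step left them, time stands still between calls to the robot, and variables do not carry over. Pictures are saved under pics/ and viewed, at most 10 in all, crops included, and the job is handed in when it is done.

Besides the shell and the picture viewer there is one more tool, called after "Call:" as a command line: name --pt "numbers of a row" for each row, then --argument value for the rest. servo_tool: Moves the arm, as the interface text tells. Its arguments: {"type":"object","properties":{"targets":{"type":"array"}},"required":["targets"]}

```bash
mkdir -p pics; python3 - <<'E'
from bench import ctrl
import cv2,pickle
s=ctrl.read_state();print(s['time_s'],s['eef_pos'],s['tool_rot'],s['finger_gap'],ctrl.tcp_to_grasp)
for n in('top','side'):
    c=ctrl.read_camera(n);pickle.dump(c,open(n+'0.pkl','wb'));cv2.imwrite(f'pics/{n}0.png',c['frame'][:,:,::-1]);print(n,c['position'],c['D'],c['vfov'])
E
```

```text
0.0 [0.20790772 0.61511286 0.23022792] [-5.09382773e-01 -3.09962966e+00  3.05773383e-03] 1.0021963044236166 0.0187
top [ 4.09609943e-01 -1.64020020e-04  8.81098351e-01] [-0.05068198  0.          0.          0.          0.        ] 43.894814866388316
side [ 0.16037058 -0.6176117   0.46210607] [-0.13170567  0.          0.          0.          0.        ] 44.43409189350146
```

View pics/top0.png

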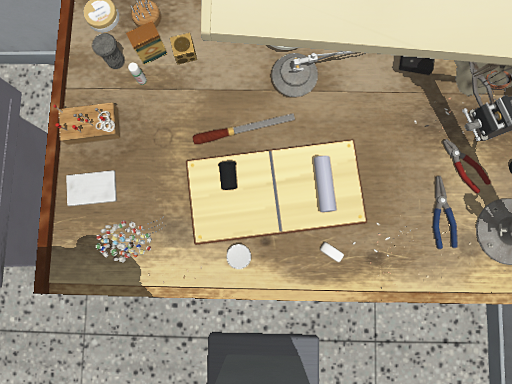

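View pics/side0.png

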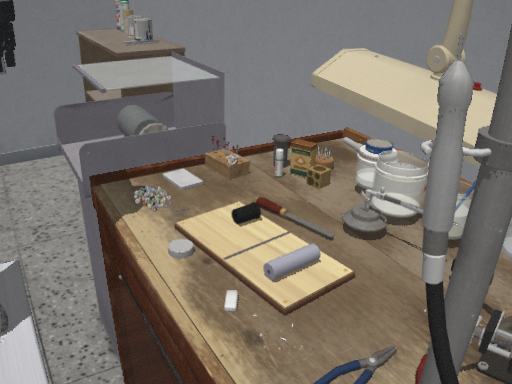

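The top view shows the board (187,161)-(366,222), the line from (270,151) to (281,231), the bar centred near (324,183) on the right (-y), and the canister at (228,175). A lamp hangs over the far side. Next I'll measure these.

```bash
cat > h.py <<'E'
import numpy as np,cv2
def K(c):
    f=c['frame'].shape[0]/2/np.tan(np.radians(c['vfov'])/2);return np.array([[f,0,c['cx']],[0,f,c['cy']],[0,0,1.]])
def pix(c,uv,z):
    n=cv2.undistortPoints(np.array(uv,float).reshape(-1,1,2),K(c),c['D']).reshape(-1,2)
    d=np.c_[n,np.ones(len(n))]@np.array(c['rotation']).T;p=np.array(c['position'])
    return p+d*((z-p[2])/d[:,2])[:,None]
def cloud(c):
    v,u=np.mgrid[:384,:512];n=cv2.undistortPoints(np.stack([u,v],-1).reshape(-1,1,2).astype(float),K(c),c['D']).reshape(-1,2)
    P=np.c_[n,np.ones(len(n))]*c['depth'].reshape(-1,1)
    return (P@np.array(c['rotation']).T+np.array(c['position'])).reshape(384,512,3)
def bar(c):
    P=cloud(c);m=np.zeros((384,512),bool);m[130:240,190:365]=1
    f=c['frame'].astype(int);m&=(P[...,2]>.030)&(P[...,2]<.055)&(f.sum(2)>200)&(abs(f[...,0]-f[...,2])<40)
    n,l,s,_=cv2.connectedComponentsWithStats(m.astype(np.uint8));k=1+np.argmax(s[1:,4]);q=P[l==k]
    (cx,cy),_,_=r=cv2.minAreaRect(q[:,:2].astype(np.float32))
    b=cv2.boxPoints(r);e=max([b[1]-b[0],b[2]-b[1]],key=np.linalg.norm);e=e*np.sign(e[0])
    return np.array([cx,cy]),np.arctan2(e[1],e[0]),r[1],q[:,2].max(),s[k]
E
python3 - <<'E'
from h import *;import pickle
np.set_printoptions(precision=4,suppress=True)
c=pickle.load(open('top0.pkl','rb'))
print(np.array(c['rotation']))
L=pix(c,[(270,151),(281,231)],.014);print('line',L,L.mean(0));e=L[0]-L[1];print('ang',np.arctan2(e[1],e[0]))
B=pix(c,[(187,161),(354,141),(366,222),(195,243)],.014);print(B,B.mean(0))
print('bar',bar(c))
P=cloud(c);m=(P[...,2]>.1)
print('high',P[m].min(0),P[m].max(0))
for v,u in((183,324),(175,228),(20,300),(20,460),(62,300),(60,485),(110,490),(200,250),(280,150)):print(u,v,P[v,u])
E
python3 - <<'E'
import cv2;i=cv2.imread('pics/top0.png')[125:255,180:375];cv2.imwrite('pics/crop0.png',cv2.resize(i,None,fx=4,fy=4,interpolation=cv2.INTER_CUBIC))
E
```

```text
[-2.1496  2.1079 -0.1492]Traceback (most recent call last):
  File "<stdin>", line 5, in <module>
  File "h.py", line 7, in pix
    return p+d*((z-p[2])/d[:,2])[:,None]
                         ~^^^^^
IndexError: too many indices for array: array is 1-dimensional, but 2 were indexed
```

View pics/crop0.png

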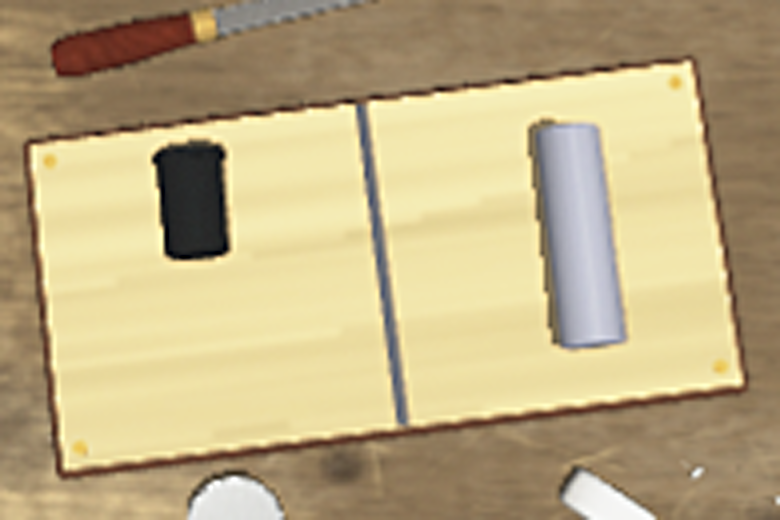

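The crop shows the line running from (363,105) to (402,424), which is (270.6,151.2) to (280.5,230.9) in full pixels. The bar is centred at about (580,235). The camera rotation is a rotation vector, so I'll fix the helper for that.

```bash
sed -i "s/np.array(c\['rotation'\])/R(c)/; s/^import numpy as np,cv2/import numpy as np,cv2\ndef R(c): return cv2.Rodrigues(np.array(c['rotation'],float))[0]/" h.py
python3 - <<'E'
from h import *;import pickle
from scipy.spatial.transform import Rotation as Ro
np.set_printoptions(precision=4,suppress=True)
c=pickle.load(open('top0.pkl','rb'))
L=pix(c,[(270.6,151.2),(280.5,230.9)],.014);print('line',L,L.mean(0));e=L[0]-L[1];print('ang',np.arctan2(e[1],e[0]),np.linalg.norm(e))
B=pix(c,[(187,161),(354,141),(366,222),(195,243)],.014);print(B,B.mean(0))
b=bar(c);print('bar',b)
u=np.array([np.cos,np.sin]);a=np.arctan2(e[1],e[0]);n=np.array([-np.sin(a),np.cos(a)])
print('offset',(b[0]-B.mean(0)[:2])@n)
P=cloud(c);m=(P[...,2]>.1)
print('high',P[m].min(0),P[m].max(0))
for v,u in((183,324),(175,228),(20,300),(20,460),(62,300),(60,485),(110,490),(200,250),(280,150)):print(u,v,P[v,u])
print(Ro.from_rotvec([-.5094,-3.0996,.003]).as_matrix())
s=pickle.load(open('side0.pkl','rb'));Q=cloud(s)
for v,u in((75,330),(90,450),(120,480),(250,432),(65,455)):print('side',u,v,Q[v,u])
E
```

```text
line [[ 0.6097 -0.0086  0.014 ]
 [ 0.462  -0.0289  0.014 ]] [ 0.5359 -0.0188  0.014 ]
ang 0.13672061443757103 0.1490570932739155
[[ 0.5884  0.1469  0.014 ]
 [ 0.632  -0.164   0.014 ]
 [ 0.4811 -0.1841  0.014 ]
 [ 0.437   0.1257  0.014 ]] [ 0.5346 -0.0189  0.014 ]
bar (array([ 0.5483, -0.1069]), np.float32(0.123039365), (0.10045778751373291, 0.027876049280166626), np.float64(0.04671306101429018), array([314, 156,  23,  56, 861], dtype=int32))
offset -0.08903628581016046
high [ 0.4096 -0.3495  0.1004] [0.766  0.0925 0.8811]
324 183 [ 0.5467 -0.1042  0.0432]
228 175 [0.5581 0.0671 0.0433]
300 20 [ 0.7257 -0.0424  0.2915]
460 20 [ 0.733  -0.2588  0.2865]
300 62 [ 0.7555 -0.0573  0.0859]
485 60 [ 0.6943 -0.3084  0.2464]
490 110 [ 0.6798 -0.3979  0.0678]
250 200 [0.5177 0.0277 0.0123]
150 280 [ 0.3682  0.2082 -0.0019]
[[-0.9474  0.32   -0.0007]
 [ 0.32    0.9474 -0.0018]
 [ 0.0001 -0.002  -1.    ]]
side 330 75 [0.718  0.0505 0.2868]
side 450 90 [ 0.4028 -0.4411  0.4003]
side 480 120 [ 0.7304 -0.2602  0.2893]
side 432 250 [ 0.405  -0.4513  0.2913]
side 455 65 [ 0.4077 -0.4379  0.4146]
```

Call:
servo_tool --pt "0.5 -26 -28 0 0 0 0" --pt "0.5 -26 -28 0 0 0 0" --pt "0.5 -26 -28 0 0 0 0" --pt "0.5 -26 -28 0 0 0 0" --pt "0.5 -26 -28 0 0 0 0" --pt "0.5 -26 -28 0 0 0 0" --pt "0.5 -26 -28 0 0 0 0" --pt "0.5 -26 -28 0 0 0 0" --pt "0.5 -26 -28 0 0 0 0" --pt "0.5 -26 -28 0 0 0 0" --pt "0.5 -26 -28 0 0 0 0" --pt "0.5 0 0 0 0 0 0"

```text
time_s: 1.6
eef_pos: [0.3814, 0.2293, 0.2309]
tool_rot: [-0.518, -3.098, 0.002]
wrist_force: [-1.2, 0.7, -0.8]
finger_gap: 0.502
grasp_force: 0.0
```

Tracking is good. I'll rotate here and then carry on.

Call:
servo_tool --pt "0.5 0 0 0 0 0 0.16" --pt "0.5 0 0 0 0 0 0.16" --pt "0.5 0 0 0 0 0 0.16" --pt "0.5 0 0 0 0 0 0.16" --pt "0.5 0 0 0 0 0 0.16" --pt "0.5 0 0 0 0 0 0.16" --pt "0.5 0 0 0 0 0 0.14" --pt "0.5 0 0 0 0 0 0"

```text
time_s: 2.6
eef_pos: [0.3798, 0.2333, 0.2311]
tool_rot: [-2.051, -2.379, 0.0]
wrist_force: [-0.3, -0.1, -0.7]
finger_gap: 0.503
grasp_force: 0.0
```

```bash
cat > st.py <<'E'
from bench import ctrl;import numpy as np,sys
from scipy.spatial.transform import Rotation as Ro
np.set_printoptions(precision=4,suppress=True)
s=ctrl.read_state();M=Ro.from_rotvec(s['tool_rot']).as_matrix();p=np.array(s['eef_pos'])
a=.137;o=np.array([.535,-.0188]);u=np.array([np.cos(a),np.sin(a)]);n=np.array([-u[1],u[0]])
y=M[:2,1]*np.sign(M[0,1]);print('t',s['time_s'],'pos',p,'yang',np.arctan2(y[1],y[0]),'along',(p[:2]-o)@u,'across',(p[:2]-o)@n,'F',s['wrist_force'],'q',np.array(s['joints']))
g=[float(v) for v in sys.argv[1:]]  # along, across, z goal
if g:print('tool mm',1e3*M.T@(np.r_[o+g[0]*u+g[1]*n,g[2]]-p))
E
python3 st.py .001 -.140 .2
```

```text
t 2.6 pos [0.3798 0.2333 0.2311] yang 0.14771251560493034 along -0.1193356550248483 across 0.2709254913596866 F [-0.2985 -0.1321 -0.7065] q [-0.4288  0.1097 -0.1942  2.0451  0.0248  0.9894 -0.4877]
tool mm [-412.1959  115.9422   30.9896]
```

Call:
servo_tool --pt "0.5 -41 11.5 3 0 0 0.01" --pt "0.5 -41 11.5 3 0 0 0" --pt "0.5 -41 11.5 3 0 0 0" --pt "0.5 -41 11.5 3 0 0 0" --pt "0.5 -41 11.5 3 0 0 0" --pt "0.5 -41 11.5 3 0 0 0" --pt "0.5 -41 11.5 3 0 0 0" --pt "0.5 -41 11.5 3 0 0 0" --pt "0.5 -41 11.5 3 0 0 0" --pt "0.5 -41 11.5 3 0 0 0" --pt "0.5 0 0 0 0 0 0" --pt "0.5 0 0 0 0 0 0"

```text
time_s: 4.1
eef_pos: [0.5497, -0.157, 0.2008]
tool_rot: [-2.063, -2.367, -0.0]
wrist_force: [-0.5, -0.0, 0.1]
finger_gap: 0.502
grasp_force: 0.0
```

```bash
python3 st.py .001 -.140 .07
```

```text
t 4.1 pos [ 0.5497 -0.157   0.2008] yang 0.1373575365323458 along -0.0043202902896776535 across -0.13886169773137988 F [-0.5482 -0.0081  0.1228] q [ 0.1311  0.3621  0.1254  1.7971 -0.0541  0.987   0.4157]
tool mm [ -1.3056   5.4385 130.7666]
```

Call:
servo_tool --pt "0.5 -2 5 22 0 0 0" --pt "0.5 0 0 22 0 0 0" --pt "0.5 0 0 22 0 0 0" --pt "0.5 0 0 22 0 0 0" --pt "0.5 0 0 22 0 0 0" --pt "0.5 0 0 20 0 0 0" --pt "0.5 0 0 0 0 0 0" --pt "0.5 0 0 0 0 0 0"

```text
time_s: 5.1
eef_pos: [0.5557, -0.1584, 0.0721]
tool_rot: [2.064, 2.368, 0.001]
wrist_force: [0.1, 0.0, 0.4]
finger_gap: 0.503
grasp_force: 0.0
```

```bash
python3 st.py .001 -.140 .023; python3 - <<'E'
from bench import ctrl;import cv2
for n in ('top','side'):
    c=ctrl.read_camera(n);f=c['frame'][:,:,::-1];f=f[110:260,180:380] if n=='top' else f[180:310,170:370]
    cv2.imwrite(f'pics/{n}1.png',cv2.resize(f,None,fx=4,fy=4))
E
```

```text
t 5.1 pos [ 0.5557 -0.1584  0.0721] yang 0.1369035602967859 along 0.001417632685728457 across -0.14112883607176227 F [0.1156 0.0212 0.4299] q [ 0.1484  0.5432  0.1066  1.8664 -0.0829  0.7355  0.4381]
tool mm [ 1.1167 -0.462  49.0782]
```

View pics/side1.png

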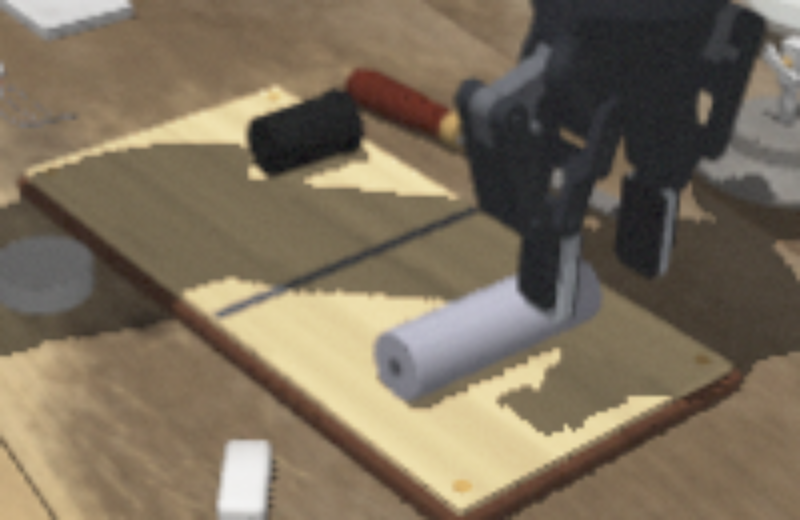

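The fingers are behind the bar (near tip at (545,300), far tip at (645,270)). Projected down onto the board they sit on its -y side and are centred along its length. Lowering.

Call:
servo_tool --pt "0.5 1 0 10 0 0 0" --pt "0.5 0 0 10 0 0 0" --pt "0.5 0 0 10 0 0 0" --pt "0.5 0 0 10 0 0 0" --pt "0.5 0 0 9 0 0 0" --pt "0.5 0 0 0 0 0 0" --pt "0.5 0 0 0 0 0 0"

```text
time_s: 6.08
eef_pos: [0.5552, -0.1585, 0.0224]
tool_rot: [2.067, 2.366, 0.0]
wrist_force: [-0.1, -0.4, 0.9]
finger_gap: 0.501
grasp_force: 0.0
```

```bash
python3 st.py .001 -.065 .023
```

```text
t 6.075 pos [ 0.5552 -0.1585  0.0224] yang 0.13495630261259375 along 0.0008871123434972446 across -0.14117951582577665 F [-0.1378 -0.3707  0.8852] q [ 0.1566  0.6224  0.0965  1.8798 -0.0937  0.6435  0.4451]
tool mm [76.1795 -0.0427 -0.6477]
```

Call:
servo_tool --pt "0.5 4 0 0 0 0 0" --pt "0.5 4 0 0 0 0 0" --pt "0.5 4 0 0 0 0 0" --pt "0.5 4 0 0 0 0 0" --pt "0.5 4 0 0 0 0 0" --pt "0.5 4 0 0 0 0 0" --pt "0.5 4 0 0 0 0 0" --pt "0.5 4 0 0 0 0 0" --pt "0.5 4 0 0 0 0 0" --pt "0.5 4 0 0 0 0 0" --pt "0.5 4 0 0 0 0 0" --pt "0.5 2 0 0 0 0 0"

```text
time_s: 7.58
eef_pos: [0.5488, -0.1124, 0.0223]
tool_rot: [-2.066, -2.366, -0.0]
wrist_force: [-0.6, -0.3, 0.7]
finger_gap: 0.495
grasp_force: 0.0
```

```bash
cat > look.py <<'E'
from bench import ctrl;import cv2,sys
from h import *
c=ctrl.read_camera('top');cv2.imwrite(f'pics/{sys.argv[1]}.png',cv2.resize(c['frame'][110:260,180:380,::-1],None,fx=4,fy=4))
b=bar(c);a=.137;o=np.array([.535,-.0188]);u=np.array([np.cos(a),np.sin(a)]);n=np.array([-u[1],u[0]])
print(b,'across',(b[0]-o)@n,'along',(b[0]-o)@u)
E
python3 st.py .001 -.04 .023; python3 look.py top2
```

```text
t 7.575 pos [ 0.5488 -0.1124  0.0223] yang 0.1354008870294559 along 0.0008878694209812678 across -0.09457225892054291 F [-0.6376 -0.2805  0.7147] q [ 0.0779  0.6014  0.0966  1.9229 -0.0942  0.6217  0.3697]
tool mm [54.5725  0.0248 -0.7016]
(array([ 0.5457474 , -0.08891203]), np.float32(0.12428533), (0.09996090084314346, 0.03223898634314537), np.float64(0.049283927177377285), array([303, 156,  24,  57, 793], dtype=int32)) across -0.07092287940080781 along 0.0010713695189614413
```

View pics/top2.png

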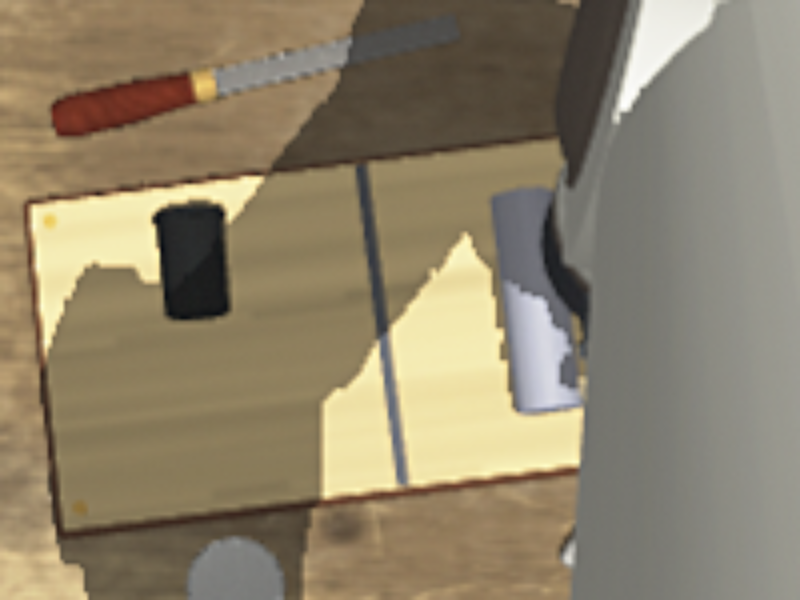

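The bar is rolling and still parallel. Its left edge is at about (495,195)-(517,410) and the line at (362,165)-(403,485). Continuing.

Call:
servo_tool --pt "0.5 4 0 0 0 0 0" --pt "0.5 4 0 0 0 0 0" --pt "0.5 4 0 0 0 0 0" --pt "0.5 4 0 0 0 0 0" --pt "0.5 4 0 0 0 0 0" --pt "0.5 4 0 0 0 0 0" --pt "0.5 4 0 0 0 0 0" --pt "0.5 4 0 0 0 0 0" --pt "0.5 4 0 0 0 0 0" --pt "0.5 4 0 0 0 0 0" --pt "0.5 4 0 0 0 0 0" --pt "0.5 2 0 0 0 0 0"

```text
time_s: 9.12
eef_pos: [0.5426, -0.0668, 0.0223]
tool_rot: [-2.066, -2.366, -0.0]
wrist_force: [0.3, 0.5, 0.6]
finger_gap: 0.504
grasp_force: 0.0
```

```bash
python3 st.py .001 -.027 .023; python3 look.py top3
```

```text
t 9.125 pos [ 0.5426 -0.0668  0.0223] yang 0.13536014504524482 along 0.0009438103335884659 across -0.04862474547362853 F [0.3002 0.5049 0.6346] q [-0.0041  0.5849  0.0972  1.9566 -0.0948  0.6045  0.2905]
tool mm [21.625   0.0207 -0.7326]
(array([ 0.56846446, -0.02591291]), np.float32(0.01612214), (0.038689881563186646, 0.007074951194226742), np.float64(0.04256348907034713), array([278, 160,   5,  23,  64], dtype=int32)) across -0.011616570326910037 along 0.032179477838201756
```

View pics/top3.png

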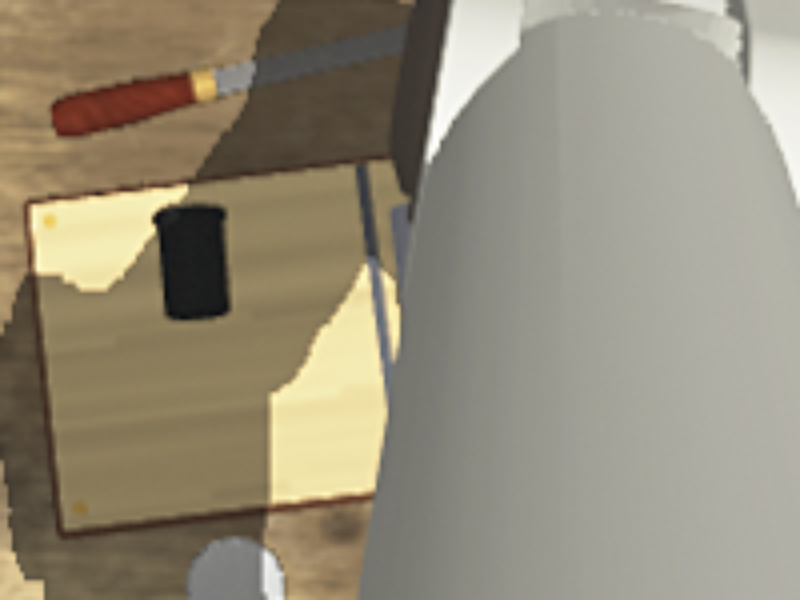

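The bar's left edge is at (392,210) against the line at (366,210), so its centre is about 24 mm short. That matches the tool offset. Final push, slowing at the end, then back off.

Call:
servo_tool --pt "0.5 3 0 0 0 0 0" --pt "0.5 3 0 0 0 0 0" --pt "0.5 3 0 0 0 0 0" --pt "0.5 3 0 0 0 0 0" --pt "0.5 3 0 0 0 0 0" --pt "0.5 2 0 0 0 0 0" --pt "0.5 2 0 0 0 0 0" --pt "0.5 1 0 0 0 0 0" --pt "0.5 1 0 0 0 0 0" --pt "0.5 0 0 0 0 0 0"

```text
time_s: 10.42
eef_pos: [0.5398, -0.0464, 0.0223]
tool_rot: [-2.066, -2.366, 0.0]
wrist_force: [-0.2, -1.0, -0.4]
finger_gap: 0.501
grasp_force: 0.0
```

Call:
servo_tool --pt "0.5 -5 0 0 0 0 0" --pt "0.5 -20 0 0 0 0 0" --pt "0.5 -20 0 0 0 0 0" --pt "0.5 -20 0 0 0 0 0" --pt "0.5 -20 0 -15 0 0 0" --pt "0.5 -40 0 -20 0 0 0" --pt "0.5 -40 0 -20 0 0 0" --pt "0.5 -30 0 -20 0 0 0" --pt "0.5 0 0 0 0 0 0" --pt "0.5 0 0 0 0 0 0"

```text
time_s: 11.68
eef_pos: [0.5658, -0.2394, 0.0975]
tool_rot: [-2.066, -2.365, -0.001]
wrist_force: [-1.1, 0.7, -0.4]
finger_gap: 0.499
grasp_force: 0.0
```

```bash
python3 st.py; python3 look.py top4
```

```text
t 11.675 pos [ 0.5658 -0.2394  0.0975] yang 0.13474261220721023 along 0.00035681812616589757 across -0.22275548420757413 F [-1.1459  0.6838 -0.3949] q [ 0.2693  0.5598  0.1166  1.7607 -0.0852  0.8263  0.5608]
(array([ 0.53700656, -0.02216867]), np.float32(0.13409017), (0.0999419167637825, 0.02943822182714939), np.float64(0.04637871375268088), array([267, 161,  23,  56, 893], dtype=int32)) across -0.0036111451685538966 along 0.0015276904374258377
```

View pics/top4.png

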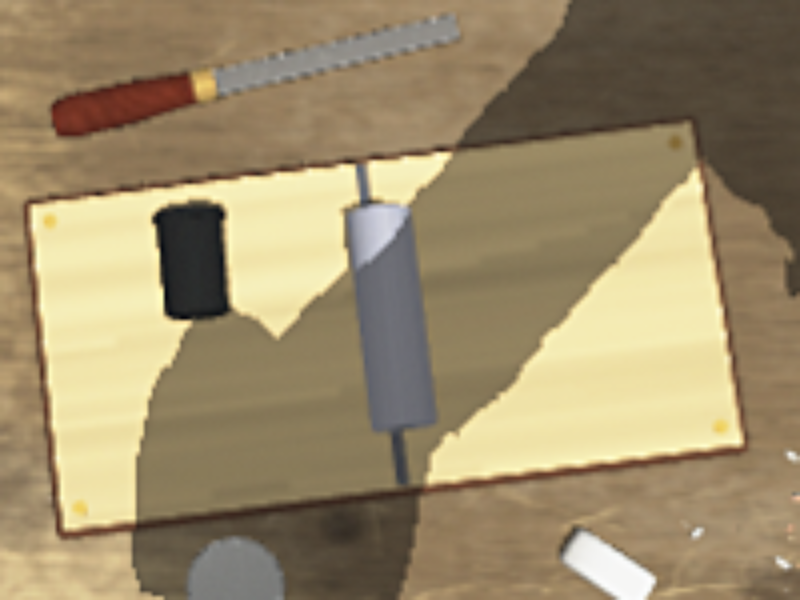

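The bar spans (345,205)-(437,430) with the line coming out under both ends. It is about 4 mm off and parallel, the canister hasn't moved, and the arm is clear.

```bash
python3 -c "
from bench import ctrl;print(ctrl.finish_job())"
```

```text
the job is handed in; nothing more can be done
None
```

I rolled the bar onto the line and handed the job in at about 12 s: in the last picture its centre was about 4 mm short of the line and parallel to within about 0.01 rad, and the canister had not visibly moved; no verdict was returned.

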